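# Line up the reagent bottles by size on the bottle rail

## Task

Put the four brown reagent bottles away on the white bottle rail, one standing upright in the middle of each grey mat, in order of size: the smallest at the end with the upright steel plate, rising to the largest at the other end. Set them down gently rather than dropping them, knock none over, and leave the conical flask where it stands.

Things in the scene. Friction and masses are not known exactly. Their poses are not given: they have to be found in the camera images.
- b80_mid (a point): Closed round reagent bottle, brown with a paper band and a white screw cap, stands upright, 80 mm tall over all, body 40 mm in diameter. The cap is 28 mm in diameter and takes up the top 20 mm; below it a 20 mm thick neck goes down to 28 mm under the top, then the shoulder widens to the full body 40 mm under the top. This point is on the bottle's axis half-way up (40 mm above its underside); z is the bottle's axis. Loose, stands on the bench (z = 0) among the others.
- b100_mid (a point): Closed round reagent bottle, brown with a paper band and a white screw cap, stands upright, 100 mm tall over all, body 48 mm in diameter. The cap is 28 mm in diameter and takes up the top 20 mm; below it a 20 mm thick neck goes down to 28 mm under the top, then the shoulder widens to the full body 40 mm under the top. This point is on the bottle's axis half-way up (50 mm above its underside); z is the bottle's axis. Loose, stands on the bench (z = 0) among the others.
- b120_mid (a point): Closed round reagent bottle, brown with a paper band and a white screw cap, stands upright, 120 mm tall over all, body 56 mm in diameter. The cap is 28 mm in diameter and takes up the top 20 mm; below it a 20 mm thick neck goes down to 28 mm under the top, then the shoulder widens to the full body 40 mm under the top. This point is on the bottle's axis half-way up (60 mm above its underside); z is the bottle's axis. Loose, stands on the bench (z = 0) among the others.
- b140_mid (a point): Closed round reagent bottle, brown with a paper band and a white screw cap, stands upright, 140 mm tall over all, body 64 mm in diameter. The cap is 28 mm in diameter and takes up the top 20 mm; below it a 20 mm thick neck goes down to 28 mm under the top, then the shoulder widens to the full body 40 mm under the top. This point is on the bottle's axis half-way up (70 mm above its underside); z is the bottle's axis. Loose, stands on the bench (z = 0) among the others.
- mat_a: Round grey mat, 72 mm in diameter and 3 mm thick, fixed on the white bottle rail (strip 85 x 400 x 12 mm on the bench): first of four in a straight row 85 mm apart, counted from the robot's left (+y) end. Origin: centre of its underside, 12 mm above the bench, so a bottle's underside finally stands 15 mm above the bench. y runs along the rail.
- mat_b: Round grey mat, 72 mm in diameter and 3 mm thick, fixed on the white bottle rail (strip 85 x 400 x 12 mm on the bench): second of four in a straight row 85 mm apart, counted from the robot's left (+y) end. Origin: centre of its underside, 12 mm above the bench, so a bottle's underside finally stands 15 mm above the bench. y runs along the rail.
- mat_c: Round grey mat, 72 mm in diameter and 3 mm thick, fixed on the white bottle rail (strip 85 x 400 x 12 mm on the bench): third of four in a straight row 85 mm apart, counted from the robot's left (+y) end. Origin: centre of its underside, 12 mm above the bench, so a bottle's underside finally stands 15 mm above the bench. y runs along the rail.
- mat_d: Round grey mat, 72 mm in diameter and 3 mm thick, fixed on the white bottle rail (strip 85 x 400 x 12 mm on the bench): fourth of four in a straight row 85 mm apart, counted from the robot's left (+y) end. Origin: centre of its underside, 12 mm above the bench, so a bottle's underside finally stands 15 mm above the bench. y runs along the rail.
- end_plate: Upright steel plate, 80 mm wide across the rail, 10 mm thick and 45 mm tall, fixed across one end of the rail (either end), 62.5 mm beyond the centre of the outermost mat; the other end has only a flat 3 mm steel strip. Origin: centre of its underside, 12 mm above the bench.
- flask_mid (a point): Conical glass flask with a dark stopper, 114 mm tall, base 68 mm in diameter, narrow neck 26 mm; loose on the bench among the bottles, to be left alone. This point is on its axis 50 mm above the bench.
Things that resemble listed ones, but are neither listed nor needed, are in the scene too. Leave any red look-alike of the part that bears b140_mid alone. What is shaped like the part that bears b80_mid but yellow is not meant.

How it is judged (in metres and radians):
At the end, for the whole second after the job is handed in: Each bottle stands upright (within 0.1 rad) on its own mat, its axis within 15 mm of the mat's centre and its underside on the mat (within 6 mm), released and at rest; in order 80, 100, 120, 140 mm tall, the 80 mm one on the mat next to the upright steel plate (((horizontal distance between end_plate and mat_a below 0.1 m and horizontal distance between b80_mid and mat_a below 0.015 m and z of b80_mid in the frame of mat_a between 0.037 and 0.049 m and horizontal distance between b100_mid and mat_b below 0.015 m and z of b100_mid in the frame of mat_b between 0.047 and 0.059 m and horizontal distance between b120_mid and mat_c below 0.015 m and z of b120_mid in the frame of mat_c between 0.057 and 0.069 m and horizontal distance between b140_mid and mat_d below 0.015 m and z of b140_mid in the frame of mat_d between 0.067 and 0.079 m) or (horizontal distance between end_plate and mat_d below 0.1 m and horizontal distance between b80_mid and mat_d below 0.015 m and z of b80_mid in the frame of mat_d between 0.037 and 0.049 m and horizontal distance between b100_mid and mat_c below 0.015 m and z of b100_mid in the frame of mat_c between 0.047 and 0.059 m and horizontal distance between b120_mid and mat_b below 0.015 m and z of b120_mid in the frame of mat_b between 0.057 and 0.069 m and horizontal distance between b140_mid and mat_a below 0.015 m and z of b140_mid in the frame of mat_a between 0.067 and 0.079 m)) and angle between each of b80_mid, b100_mid, b120_mid, b140_mid's own z axis and vertical below 0.1 rad and linear speed of each of b80, b100, b120, b140 below 0.02 m/s and contact force between each of b80, b100, b120, b140 and the fingers below 0.05 N); the robot touches nothing.
It fails at once if a bottle is knocked over (tilted beyond 0.7 rad) (angle between any of b80_mid, b100_mid, b120_mid, b140_mid's own z axis and vertical above 0.7 rad).
It fails at once if a bottle is dropped on a mat (faster than 0.6 m/s when within 20 mm of it) ((horizontal distance between b80_mid and mat_a below 0.04 m and z of b80_mid in the frame of mat_a below 0.063 m and linear speed of b80 above 0.6 m/s) or (horizontal distance between b80_mid and mat_b below 0.04 m and z of b80_mid in the frame of mat_b below 0.063 m and linear speed of b80 above 0.6 m/s) or (horizontal distance between b80_mid and mat_c below 0.04 m and z of b80_mid in the frame of mat_c below 0.063 m and linear speed of b80 above 0.6 m/s) or (horizontal distance between b80_mid and mat_d below 0.04 m and z of b80_mid in the frame of mat_d below 0.063 m and linear speed of b80 above 0.6 m/s) or (horizontal distance between b100_mid and mat_a below 0.04 m and z of b100_mid in the frame of mat_a below 0.073 m and linear speed of b100 above 0.6 m/s) or (horizontal distance between b100_mid and mat_b below 0.04 m and z of b100_mid in the frame of mat_b below 0.073 m and linear speed of b100 above 0.6 m/s) or (horizontal distance between b100_mid and mat_c below 0.04 m and z of b100_mid in the frame of mat_c below 0.073 m and linear speed of b100 above 0.6 m/s) or (horizontal distance between b100_mid and mat_d below 0.04 m and z of b100_mid in the frame of mat_d below 0.073 m and linear speed of b100 above 0.6 m/s) or (horizontal distance between b120_mid and mat_a below 0.04 m and z of b120_mid in the frame of mat_a below 0.083 m and linear speed of b120 above 0.6 m/s) or (horizontal distance between b120_mid and mat_b below 0.04 m and z of b120_mid in the frame of mat_b below 0.083 m and linear speed of b120 above 0.6 m/s) or (horizontal distance between b120_mid and mat_c below 0.04 m and z of b120_mid in the frame of mat_c below 0.083 m and linear speed of b120 above 0.6 m/s) or (horizontal distance between b120_mid and mat_d below 0.04 m and z of b120_mid in the frame of mat_d below 0.083 m and linear speed of b120 above 0.6 m/s) or (horizontal distance between b140_mid and mat_a below 0.04 m and z of b140_mid in the frame of mat_a below 0.093 m and linear speed of b140 above 0.6 m/s) or (horizontal distance between b140_mid and mat_b below 0.04 m and z of b140_mid in the frame of mat_b below 0.093 m and linear speed of b140 above 0.6 m/s) or (horizontal distance between b140_mid and mat_c below 0.04 m and z of b140_mid in the frame of mat_c below 0.093 m and linear speed of b140 above 0.6 m/s) or (horizontal distance between b140_mid and mat_d below 0.04 m and z of b140_mid in the frame of mat_d below 0.093 m and linear speed of b140 above 0.6 m/s)).
It fails at once if the conical flask is shifted by more than 30 mm or tipped (distance of flask_mid from where it was at the start of the episode above 0.03 m or angle between flask_mid's own z axis and vertical above 0.5 rad).
It also fails if it takes over 102 s, if anything falls off the work surface, if the arm or the gripper's body presses on something with over 40 N, if the wrist force passes 120 N, or if a joint passes its speed limit or range.

## Robot

A 7-joint arm with a two-finger parallel gripper is mounted at the origin on the work surface. World frame = base frame: x ahead of the robot, y to its left, z up, the work surface at z = 0. Lengths are in mm, angles in rad, forces in N, time in s.
With the tool pointing down it reaches from about 425 to 825 mm from the base axis. Payload 3.6 kg.
Tool frame: the origin (TCP) lies at the very end of the fingers, on their centre line; the grasp point (between the pads) lies 19 mm behind it; z points along the fingers, y is the direction in which the jaws open and shut (so a half turn about z gives the same grasp; the last joint's range is limited). The gripper opens to 85 mm and grips with 20 to 120 N. Pads are 22 mm wide; open, the fingers measure 114 mm over their backs; the gripper's body (76 mm by 85 mm) begins 54 mm behind the grasp point. The pads swing forward as they close: fully open they stand 13 mm farther back than shut.
Start: joints at [-1.129, 0.615, -0.013, 1.423, 0.008, 1.103, -0.04], TCP at [293.644, 579.858, 231.297] pointing down, gripper open.
Joint ranges: [-3.12, 3.12], [-0.3, 2.06], [-1.34, 1.32], [0.26, 2.42], [-1.36, 4.5], [0.01, 1.98], [-2.84, 2.84]. Speed limits (rad/s): [2.79, 2.79, 3.14, 3.14, 3.14, 3.14, 3.14].

## Interface

Orientations are given as a rotation vector (axis times angle).
In Python, from station import status, imaging, workorder gives the robot as it stands. The module is installed in compiled form; this text tells all that it offers.
- The arm moves only by the shell command python3 -m creep 'ROWS' [FORCE]. ROWS is JSON, a list of rows, each a list of 3 entries, a list of its own where there are three numbers: the turn, a rotation vector about the tool's x, y, z in degrees, then the shift along the tool's x, y, z in m, then the finger opening in m, from 0 to 0.0854. A call has 1 to 8 rows; each row is the pose to reach, as a shift and turn from the pose measured when the call began, along the tool's axes at that moment; what a row does not reach only later rows make up. A row lasts 1/10 s, in which the tool goes at most 50 mm and 8.59 degrees, less where a joint would pass 70% of its speed; a pose out of reach is approached as far as the arm can. A call with a gripper value outside its range is refused whole. The fingers move at their own pace and stop on an object; FORCE is the grip in N (left out, the last holds). Time passes only in rows, so rows that repeat a pose let the fingers close. It gives the time, the measured TCP pose, the force and the opening at its end, in the units of the state.
- status.get_obs(): the state, without advancing time (a new reading comes with each control period).
- imaging.capture(name): name is "scene" or "top"; returns a dict with "pixels" (384x512x3 uint8, red, green, blue), "fovy" (degrees; the focal length in pixels is half the picture's height over the tangent of half this angle, whatever the lens; pixels are square), "cx", "cy" (the principal point, pixels), "world_to_cam" (4x4, takes a point from world to camera coordinates). Camera axes: x right, y up, looking along -z (the intrinsics and any distortion apply to the point x, -y, -z); pixel columns grow to the right and rows downward; lengths in mm; the calibration is good to about 2 mm. A picture is of the moment at which its call begins. There is no depth.
- workorder.finish_job(): hands the job in, once; it reports no verdict.
The state is a dict: "time_s": time; "joint_positions": joint angles; "joint_velocities": joint speeds; "tau": joint torques, N m; "eef_pos": TCP position; "tool_rot": TCP orientation; "force": force on the tool from outside, world axes, zero at the start; "wrist_torque": the same for the moment, N m; "gripper_width": opening from 0.0 (shut) to 1.0 (fully open).
Only numpy, scipy, OpenCV 4.12 (cv2) and the standard library are available. Lean on these libraries where they do the work, as an engineer would, in place of code of your own. Each camera call takes 0.05 s, during which the arm holds its last target.

## Working session

There is one attempt and no reset: what is moved stays moved. The work goes in short steps, Python scripts to look and compute and a shell command to move; the robot and the scene stay as the last step left them, time stands still between calls to the robot, and variables do not carry over. Pictures are saved under pics/ and viewed, and the job is handed in when it is done.

```bash
mkdir -p pics
python3 - <<'E'
from station import status, imaging
import cv2
o=status.get_obs();print(o)
for n in("scene","top"):
    c=imaging.capture(n);print(n,c['fovy'],c['cx'],c['cy'],c['world_to_cam'],[k for k in c if k!='pixels'])
    cv2.imwrite(f"pics/{n}0.png",c['pixels'][:,:,::-1])
E
```

```text
{'time_s': 0.0, 'joint_positions': array([-1.12851762,  0.61595683, -0.01265616,  1.424956  ,  0.00810866,
        1.10341588, -0.04041962]), 'joint_velocities': array([ 6.54848114e-04,  1.54751837e-04,  1.11410694e-03, -2.29182921e-03,
       -2.88557284e-04,  4.92527800e-04, -5.75081475e-05]), 'tau': array([ 6.81951246e-05, -4.69238341e+01,  2.59128883e-01, -1.71031666e+01,
        9.93202702e-03,  9.73293674e-03, -1.09187957e-05]), 'eef_pos': array([293.28329118, 579.17931805, 230.09473187]), 'tool_rot': array([-0.72936447, -3.05513581,  0.00411227]), 'force': array([-0.15197562, -0.02988107, -0.24450682]), 'wrist_torque': array([0.01209998, 0.00097528, 0.03154354]), 'gripper_width': 0.9982283540950155}
scene 48.686992432961624 258.93299668217736 192.3060503727123 [[-4.86657823e-01  8.73591808e-01 -1.23143330e-03  2.30229838e+02]
 [-4.66993898e-01 -2.58959693e-01  8.45491914e-01  1.60401278e+02]
 [ 7.38295918e-01  4.12040326e-01  5.33986804e-01 -1.62026931e+03]
 [ 0.00000000e+00  0.00000000e+00  0.00000000e+00  1.00000000e+00]] ['fovy', 'cx', 'cy', 'world_to_cam']
top 49.88199868059138 253.0045166706501 191.4416802372288 [[-1.98314675e-02 -9.99759991e-01 -9.30986620e-03  3.55769628e+01]
 [ 9.82051427e-01 -2.12254261e-02  1.87415249e-01 -5.28688850e+02]
 [-1.87567873e-01 -5.42604797e-03  9.82236657e-01 -8.62590377e+02]
 [ 0.00000000e+00  0.00000000e+00  0.00000000e+00  1.00000000e+00]] ['fovy', 'cx', 'cy', 'world_to_cam']
```

View pics/scene0.png

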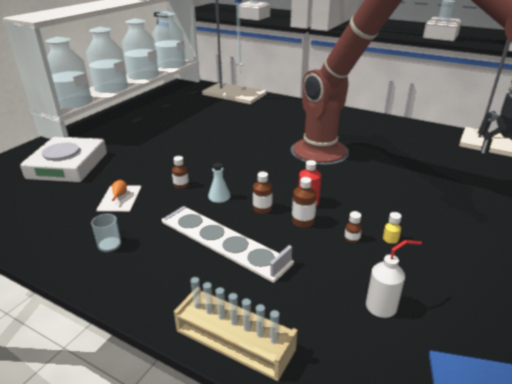

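View pics/top0.png

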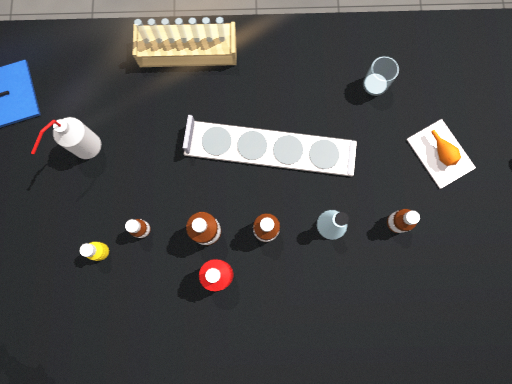

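The top view shows the rail with the plate at left (+y), so mat_a is next to the plate. The mats are at about (217,141), (252,145), (288,150) and (323,154). The brown bottles are at (139,228), (203,228), (267,227) and (404,220), the flask is at (333,225), and the red and yellow look-alikes are at (215,275) and (95,251).

```bash
cat > h.py <<'E'
import numpy as np,cv2
from station import status, imaging
def cap(n,save=None):
    c=imaging.capture(n); p=c['pixels']; f=p.shape[0]/2/np.tan(np.radians(c['fovy']/2))
    c['f']=f
    if save: cv2.imwrite(f"pics/{save}.png",p[:,:,::-1])
    return c
def ray(c,u,v,z):
    M=np.array(c['world_to_cam']);R=M[:3,:3];t=M[:3,3]
    d=np.array([(u-c['cx'])/c['f'],-(v-c['cy'])/c['f'],-1.]); o=-R.T@t; d=R.T@d
    return o+d*(z-o[2])/d[2]
def proj(c,P):
    M=np.array(c['world_to_cam']);q=M[:3,:3]@np.array(P,float)+M[:3,3]
    return np.array([c['cx']+c['f']*q[0]/-q[2],c['cy']-c['f']*q[1]/-q[2]])
def crop(c,x0,y0,x1,y1,s,name):
    p=c['pixels'][y0:y1,x0:x1,::-1]
    cv2.imwrite(f"pics/{name}.png",cv2.resize(p,None,fx=s,fy=s,interpolation=cv2.INTER_CUBIC))
E
python3 - <<'E'
from h import *
t=cap("top");s=cap("scene")
crop(t,70,110,270,260,4,"tc1");crop(t,250,110,450,260,4,"tc2");crop(s,90,140,290,290,4,"sc1");crop(s,240,140,440,290,4,"sc2")
for uv in[(217,141),(252,145),(288,150),(323,154)]:print(ray(t,*uv,15))
for uv in[(186,216),(209.5,232),(236,245),(262,258)]:print('s',ray(s,*uv,15))
E
```

```text
[658.73178299 107.16583489  15.        ]
[647.06405338  24.96962907  15.        ]
[632.97749063 -59.03463666  15.        ]
[ 621.44778157 -140.29956454   15.        ]
s [ 609.74570721 -165.9118979    15.        ]
s [639.16124005 -62.9776272   15.        ]
s [651.41654644  30.15227358  15.        ]
s [663.32913399 114.89741564  15.        ]
```

```bash
ls pics
```

```text
sc1.png
sc2.png
scene0.png
tc1.png
tc2.png
top0.png
```

View pics/tc1.png

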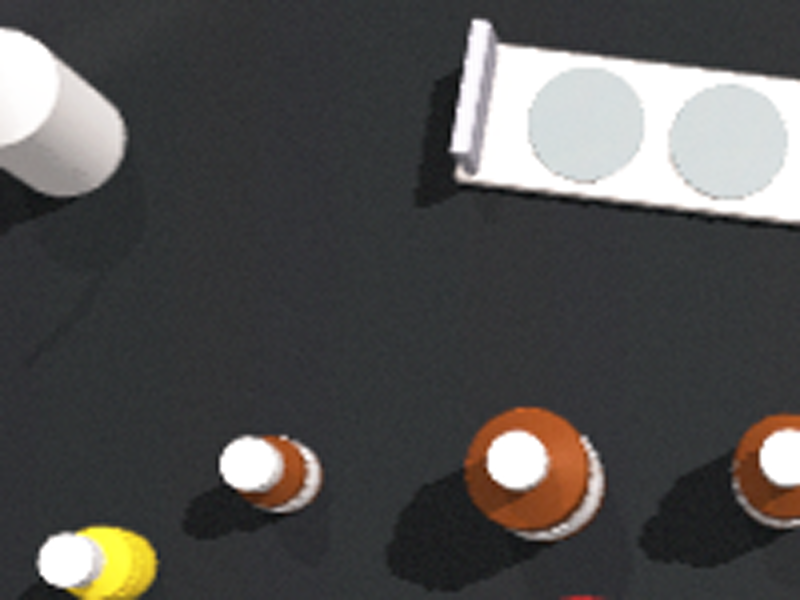

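View pics/tc2.png

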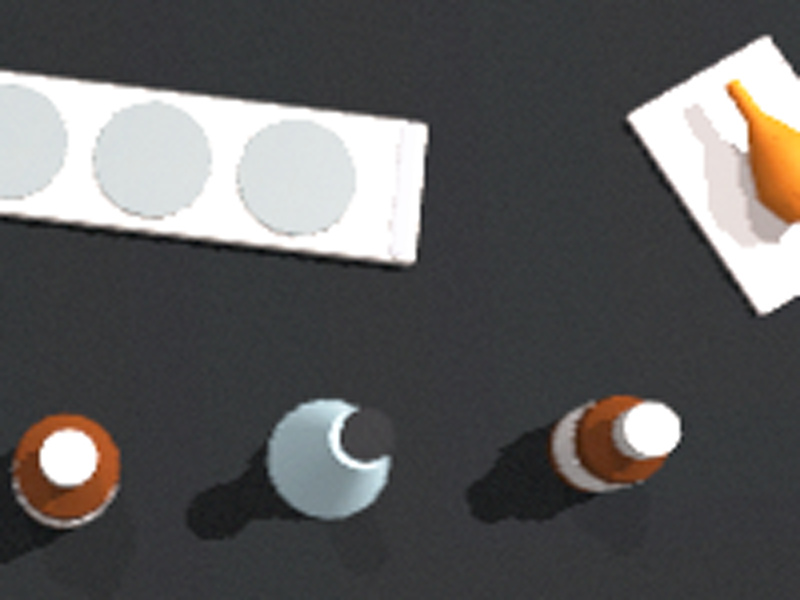

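View pics/sc1.png

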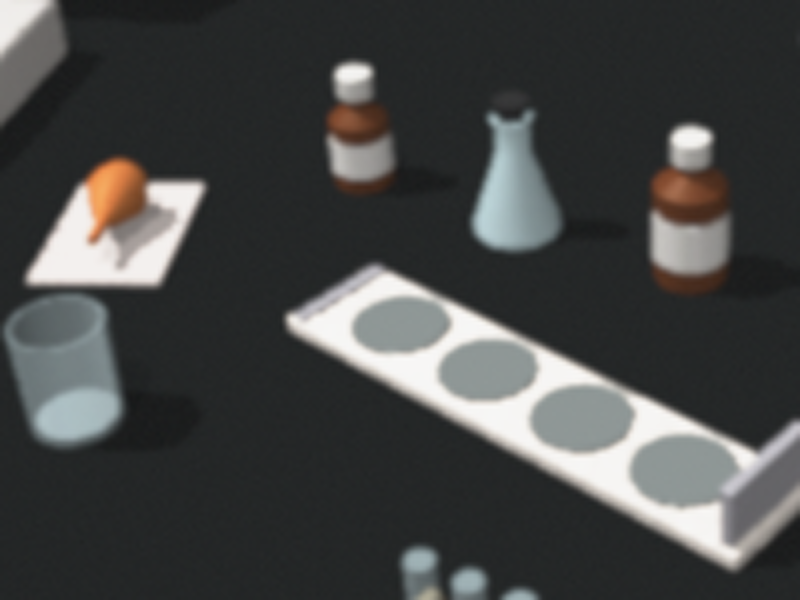

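View pics/sc2.png

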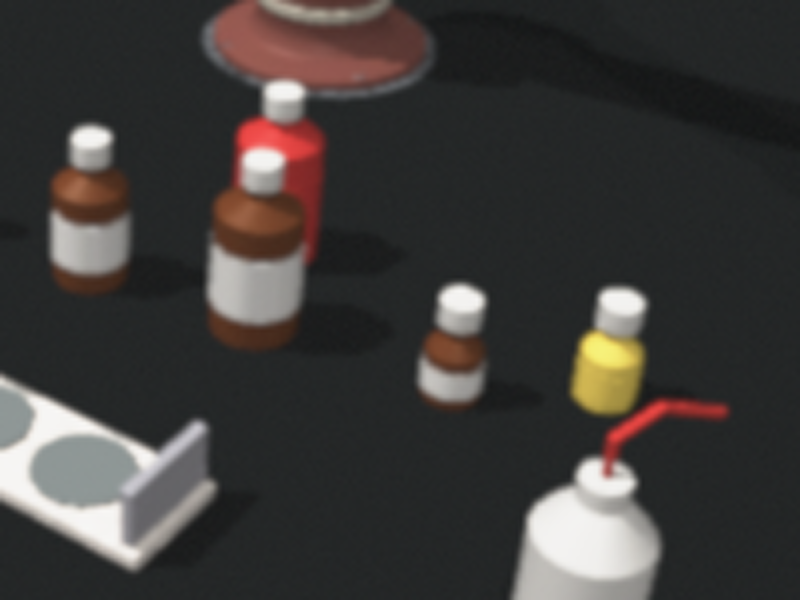

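Run:
```python
from h import *
t=cap("top");s=cap("scene")
def mats(c,box,lo,hi):
    x0,y0,x1,y1=box;p=c['pixels'].astype(int);m=((p.min(2)>lo)&(p.max(2)<hi)&(p.max(2)-p.min(2)<25)).astype(np.uint8)
    mm=np.zeros_like(m);mm[y0:y1,x0:x1]=m[y0:y1,x0:x1]
    mm=cv2.morphologyEx(mm,cv2.MORPH_OPEN,np.ones((3,3),np.uint8))
    n,l,st,ce=cv2.connectedComponentsWithStats(mm)
    return [(st[i,2:],ce[i]) for i in range(1,n) if st[i,4]>150]
print(t['pixels'][141,217],t['pixels'][154,323],t['pixels'][135,232],s['pixels'][245,235])
for nm,c,b,lo,hi in(("t",t,(180,110,360,180),170,228),("s",s,(160,205,275,275),95,190)):
    P=[]
    for a,ce in mats(c,b,lo,hi):
        q=ray(c,*ce,15);P.append(q);print(nm,a,ce.round(1),q.round(1))
for n,uv,h in(("80",(132.5,226),80),("140",(199.5,225),140),("120",(267,224.5),120),("100",(413,217.5),100),("100as120",(413,217.5),120),("flask",(342,219),114),("red",(213,275.5),140),("yel",(87.5,250),80)):print(n,ray(t,*uv,h).round(1))
# scene caps: tops
for n,uv,h in(("80",(240+461/4,140+297/4),80),("140",(240+263/4,140+160/4),140),("120",(240+91/4,140+137/4),120),("100",(90+354/4,140+72/4),100),("flask",(90+511/4,140+99/4),114)):print('s',n,ray(s,*uv,h).round(1))
```

```text
[212 220 220] [221 226 226] [255 255 255] [143 151 150]
t [ 29  29 656] [215.9 140.8] [659.4 109.8  15. ]
t [ 30  29 669] [251.5 145.1] [646.8  26.1  15. ]
t [ 30  29 667] [287.3 149.5] [634.1 -57.5  15. ]
t [ 18  29 350] [318.  153.8] [ 622.1 -128.7   15. ]
s [ 24  14 266] [189.7 220.7] [ 623.2 -142.4   15. ]
s [ 24  15 299] [211.5 232. ] [636.4 -58.2  15. ]
s [ 25  17 347] [235.3 244. ] [648.7  26.3  15. ]
s [ 27  26 429] [261.9 258.5] [665.2 115.6  15. ]
80 [454.9 280.1  80. ]
140 [447.4 130.4 140. ]
120 [447.8  -2.5 120. ]
100 [ 458.2 -303.4  100. ]
100as120 [ 455.8 -295.8  120. ]
flask [ 456.5 -154.7  114. ]
red [349.8 104.  140. ]
yel [406.6 372.5  80. ]
s 80 [456.  282.7  80. ]
s 140 [450.8 134.  140. ]
s 120 [ 4.494e+02 -4.000e-01  1.200e+02]
s 100 [ 457.7 -302.   100. ]
s flask [ 455.6 -152.4  114. ]
```

```bash
cat > d.py <<'E'
import sys
from h import *
from scipy.spatial.transform import Rotation as Ro
def delta(x,y,z):
    o=status.get_obs();R=Ro.from_rotvec(o['tool_rot']);T=Ro.from_matrix(np.array([[0,1,0],[1,0,0],[0,0,-1.]]))
    d=R.inv().apply(np.array([x,y,z])-o['eef_pos'])
    print('t',round(o['time_s'],2),'pos',o['eef_pos'].round(1),'F',o['force'].round(1),'w',round(o['gripper_width'],3),'turn',np.degrees((R.inv()*T).as_rotvec()).round(2),'shift m',(d/1000).round(4))
if __name__=="__main__": delta(*map(float,sys.argv[1:4]))
E
python3 d.py 449 132 230
```

```text
t 0.3 pos [293.5 579.6 230.9] F [-0.7 -0.2  0.4] w 1.002 turn [-5.000e-02  3.000e-02  6.314e+01] shift m [-0.3409 -0.3291  0.0012]
```

```bash
python3 -m creep '[[[0,0,8],[-0.04,-0.04,0],0.06],[[0,0,16],[-0.08,-0.075,0],0.06],[[0,0,24],[-0.12,-0.11,0],0.06],[[0,0,32],[-0.155,-0.145,0],0.06],[[0,0,40],[-0.19,-0.18,0],0.06],[[0,0,48],[-0.225,-0.215,0],0.06],[[0,0,56],[-0.26,-0.25,0],0.06],[[0,0,63.1],[-0.295,-0.285,0],0.06]]' 80; python3 d.py 449 132 150
```

```text
time_s: 1.1
eef_pos: [425.1, 200.3, 231.5]
tool_rot: [2.226, 2.216, 0.0]
force: [0.6, -0.3, -0.1]
gripper_width: 0.702
t 1.1 pos [425.1 200.3 231.5] F [ 0.6 -0.3 -0.1] w 0.702 turn [ 0.03  0.01 -0.24] shift m [-0.0682  0.0241  0.0815]
```

```bash
python3 -m creep '[[[0,0,0],[-0.035,0.012,0.01],0.06],[[0,0,0],[-0.068,0.024,0.03],0.06],[[0,0,0],[-0.068,0.024,0.05],0.06],[[0,0,0],[-0.068,0.024,0.07],0.06],[[0,0,0],[-0.068,0.024,0.078],0.06],[[0,0,0],[-0.068,0.024,0.078],0.06]]'; python3 d.py 449 132 113
python3 - <<'E'
from h import *
t=cap("top");s=cap("scene")
crop(s,240,100,380,220,5,"s_g1")
E
```

```text
time_s: 1.7
eef_pos: [448.2, 132.3, 152.8]
tool_rot: [-2.225, -2.217, 0.003]
force: [0.1, 0.9, 0.6]
gripper_width: 0.701
t 1.7 pos [448.2 132.3 152.8] F [0.1 0.9 0.6] w 0.701 turn [-0.1   0.04 -0.22] shift m [-0.0002  0.0009  0.0398]
```

View pics/s_g1.png

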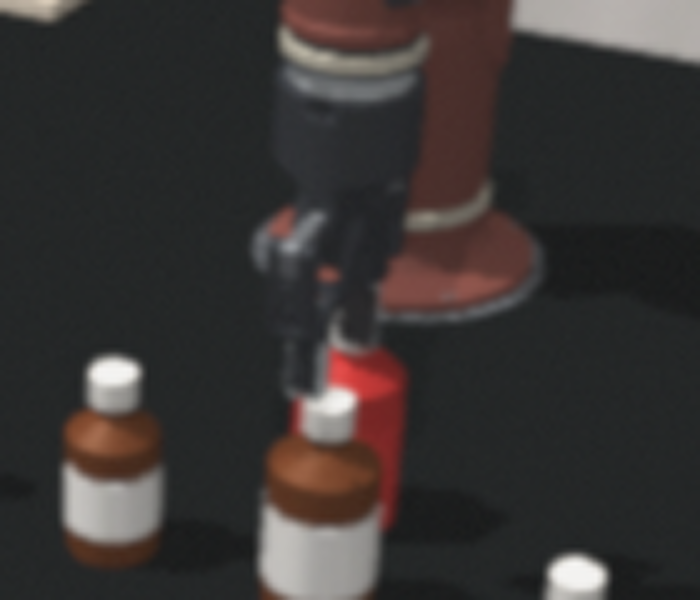

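The crop shows the open fingers straddling the b140 cap at crop (330,395), with the red bottle behind and clear of them. I'm descending.

```bash
python3 -m creep '[[[0,0,0],[0,0.001,0.012],0.06],[[0,0,0],[0,0.001,0.025],0.06],[[0,0,0],[0,0.001,0.036],0.06],[[0,0,0],[0,0.001,0.039],0.06],[[0,0,0],[0,0.001,0.039],0.06],[[0,0,0],[0,0.001,0.039],0.015],[[0,0,0],[0,0.001,0.039],0.015],[[0,0,0],[0,0.001,0.039],0.015]]' 80;python3 -m creep '[[[0,0,0],[0,0,0],0.01],[[0,0,0],[0,0,0],0.01],[[0,0,0],[0,0,0],0.01]]' 80; python3 d.py 449 132 113
```

```text
time_s: 2.6
eef_pos: [450.3, 132.7, 115.8]
tool_rot: [2.225, 2.217, 0.003]
force: [-1.7, -0.3, 4.0]
gripper_width: 0.301
time_s: 2.9
eef_pos: [450.1, 132.7, 115.8]
tool_rot: [2.225, 2.217, 0.002]
force: [-0.4, 0.1, 0.5]
gripper_width: 0.301
t 2.9 pos [450.1 132.7 115.8] F [-0.4  0.1  0.5] w 0.301 turn [ 0.07 -0.05 -0.2 ] shift m [-0.0007 -0.0011  0.0028]
```

```bash
python3 -m creep '[[[0,0,0],[0,0,-0.005],0.01],[[0,0,0],[0,0,-0.015],0.01],[[0,0,0],[0,0,-0.03],0.01],[[0,0,0],[0,0,-0.045],0.01],[[0,0,0],[0,0,-0.05],0.01],[[0,0,0],[0,0,-0.05],0.01]]' 80; python3 d.py 623 -142 166
python3 - <<'E'
from h import *
t=cap("top");s=cap("scene")
crop(s,240,100,380,220,5,"s_g2")
crop(t,150,150,310,270,5,"t_g2")
E
```

```text
time_s: 3.5
eef_pos: [450.5, 132.8, 166.6]
tool_rot: [2.224, 2.217, 0.005]
force: [-0.7, 0.1, -4.9]
gripper_width: 0.297
t 3.5 pos [450.5 132.8 166.6] F [-0.7  0.1 -4.9] w 0.297 turn [ 0.18 -0.09 -0.2 ] shift m [-0.2742  0.1734  0.0008]
```

View pics/s_g2.png

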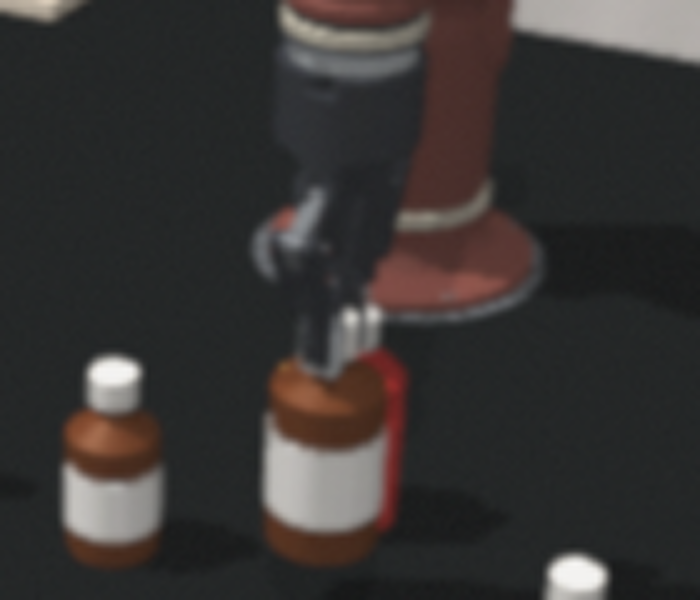

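View pics/t_g2.png

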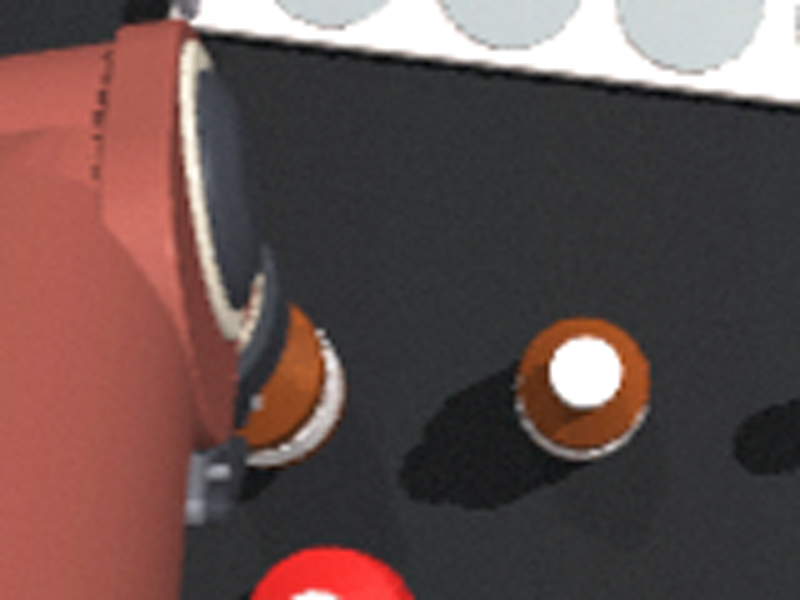

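b140 hangs upright in the grip, clear of the bench. I'm carrying it to mat_d.

```bash
python3 -m creep '[[[0,0,0],[-0.012,0.008,0],0.01],[[0,0,0],[-0.032,0.02,0],0.01],[[0,0,0],[-0.06,0.038,0],0.01],[[0,0,0],[-0.09,0.057,0],0.01],[[0,0,0],[-0.12,0.076,0],0.01],[[0,0,0],[-0.15,0.095,0],0.01],[[0,0,0],[-0.18,0.114,0],0.01],[[0,0,-0.2],[-0.21,0.133,0],0.01]]' 80; python3 d.py 623 -142 166
```

```text
time_s: 4.4
eef_pos: [581.7, -78.8, 164.0]
tool_rot: [-2.219, -2.22, 0.001]
force: [0.9, 1.0, -5.1]
gripper_width: 0.301
t 4.4 pos [581.7 -78.8 164. ] F [ 0.9  1.  -5.1] w 0.301 turn [-0.14 -0.07  0.01] shift m [-0.0632  0.0413 -0.0022]
```

```bash
python3 -m creep '[[[0,0,0],[-0.025,0.016,0],0.01],[[0,0,0],[-0.045,0.029,0],0.01],[[0,0,0],[-0.058,0.038,0],0.01],[[0,0,0],[-0.063,0.041,0],0.01],[[0,0,0],[-0.063,0.041,0.005],0.01],[[0,0,0],[-0.063,0.041,0.013],0.01],[[0,0,0],[-0.063,0.041,0.02],0.01],[[0,0,0],[-0.063,0.041,0.02],0.01]]' 80; python3 d.py 623 -142 132
python3 - <<'E'
from h import *
t=cap("top");s=cap("scene")
crop(s,140,130,300,250,5,"s_g3")
crop(t,250,110,410,230,5,"t_g3")
E
```

```text
time_s: 5.2
eef_pos: [621.1, -140.0, 141.9]
tool_rot: [-2.215, -2.218, 0.004]
force: [-0.0, 1.0, -4.8]
gripper_width: 0.304
t 5.2 pos [ 621.1 -140.   141.9] F [-0.   1.  -4.8] w 0.304 turn [-0.38 -0.17  0.1 ] shift m [-0.002   0.0019  0.0099]
```

View pics/s_g3.png

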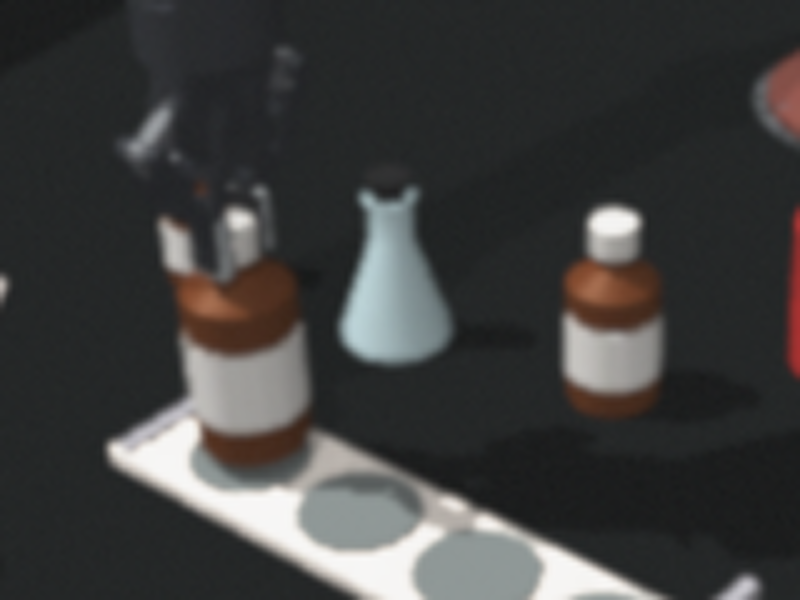

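View pics/t_g3.png

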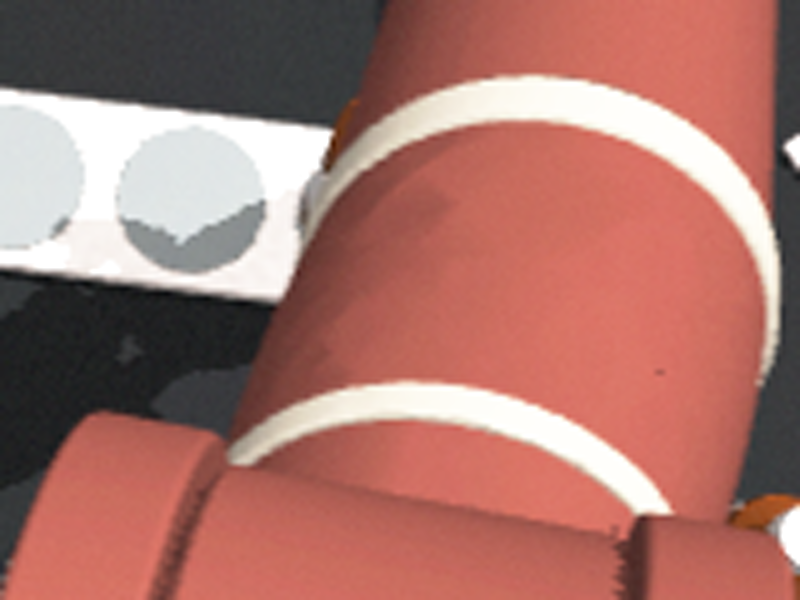

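In the scene crop, b140 over mat_d leans with its foot to the right: the shoulder centre is at (238,300) and the foot at (256,445). I'll quantify the lean.

Run:
```python
from h import *
s=cap("scene")
for P in[(621,-140,25),(621,-140,125),(632,-140,25),(621,-130,25)]:
    print(P,((proj(s,P)-[140,130])*5).round(1))
crop(s,165,165,215,230,9,"s_g3b")
```

```text
(621, -140, 25) [252.8 438.6]
(621, -140, 125) [236.7 288.8]
(632, -140, 25) [241.  448.5]
(621, -130, 25) [267.1 443.6]
```

View pics/s_g3b.png

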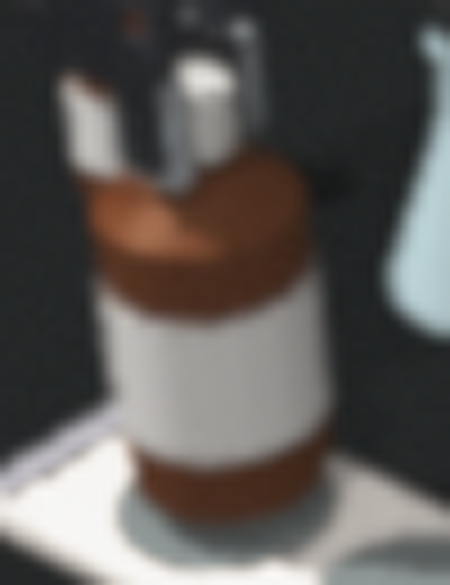

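The perspective of a true vertical matches (253→237), so the bottle is upright. I'm lowering it gently.

```bash
python3 -m creep '[[[0,0,0],[-0.002,0.002,0.003],0.01],[[0,0,0],[-0.003,0.003,0.006],0.01],[[0,0,0],[-0.003,0.003,0.008],0.01],[[0,0,0],[-0.003,0.003,0.01],0.01],[[0,0,0],[-0.003,0.003,0.012],0.01],[[0,0,0],[-0.003,0.003,0.012],0.01]]' 80; python3 d.py 623 -142 131
```

```text
time_s: 5.95
eef_pos: [625.4, -144.2, 131.5]
tool_rot: [-2.218, -2.22, 0.002]
force: [0.2, 0.2, -4.9]
gripper_width: 0.298
t 5.95 pos [ 625.4 -144.2  131.5] F [ 0.2  0.2 -4.9] w 0.298 turn [-0.18 -0.09  0.05] shift m [ 0.0022 -0.0024  0.0005]
```

```bash
python3 -m creep '[[[0,0,0],[0.001,-0.001,0.001],0.01],[[0,0,0],[0.002,-0.002,0.001],0.01],[[0,0,0],[0.002,-0.002,0.002],0.01],[[0,0,0],[0.002,-0.002,0.002],0.01]]' 80; python3 d.py 623 -142 131
```

```text
time_s: 6.35
eef_pos: [624.0, -142.8, 130.9]
tool_rot: [-2.22, -2.221, 0.0]
force: [-1.5, -0.6, 4.0]
gripper_width: 0.299
t 6.35 pos [ 624.  -142.8  130.9] F [-1.5 -0.6  4. ] w 0.299 turn [-0.06 -0.04  0.04] shift m [ 0.0008 -0.001  -0.0001]
```

Contact: the force went from −4.9 N to +4 N. I'm opening slowly, then retreating.

```bash
python3 -m creep '[[[0,0,0],[0,0,0],0.03],[[0,0,0],[0,0,0],0.045],[[0,0,0],[0,0,0],0.055],[[0,0,0],[0,0,0],0.06],[[0,0,0],[0,0,-0.01],0.06],[[0,0,0],[0,0,-0.03],0.06],[[0,0,0],[0,0,-0.06],0.06],[[0,0,0],[0,0,-0.09],0.06]]' 80; python3 d.py 448.6 -1.5 180
```

```text
time_s: 7.15
eef_pos: [624.0, -142.8, 222.4]
tool_rot: [-2.22, -2.221, 0.001]
force: [0.6, 0.4, 0.8]
gripper_width: 0.704
t 7.15 pos [ 624.  -142.8  222.4] F [0.6 0.4 0.8] w 0.704 turn [-0.07 -0.04  0.03] shift m [ 0.1414 -0.1752  0.0427]
```

```bash
python3 -m creep '[[[0,0,0],[0.02,-0.025,0],0.06],[[0,0,0],[0.045,-0.055,0],0.06],[[0,0,0],[0.07,-0.087,0],0.06],[[0,0,0],[0.095,-0.12,0.01],0.06],[[0,0,0],[0.12,-0.15,0.03],0.06],[[0,0,0],[0.141,-0.175,0.05],0.06],[[0,0,0],[0.141,-0.175,0.07],0.06],[[0,0,0],[0.141,-0.175,0.075],0.06]]'; python3 d.py 448.6 -1.5 95
python3 - <<'E'
from h import *
s=cap("scene");t=cap("top")
crop(s,140,100,340,250,4,"s_g4")
crop(t,250,110,410,230,5,"t_g4")
E
```

```text
time_s: 7.95
eef_pos: [447.6, -1.1, 147.0]
tool_rot: [-2.217, -2.222, 0.003]
force: [-0.0, 0.3, 0.3]
gripper_width: 0.702
t 7.95 pos [447.6  -1.1 147. ] F [-0.   0.3  0.3] w 0.702 turn [-0.19 -0.06  0.12] shift m [-0.0005  0.0012  0.052 ]
```

View pics/s_g4.png

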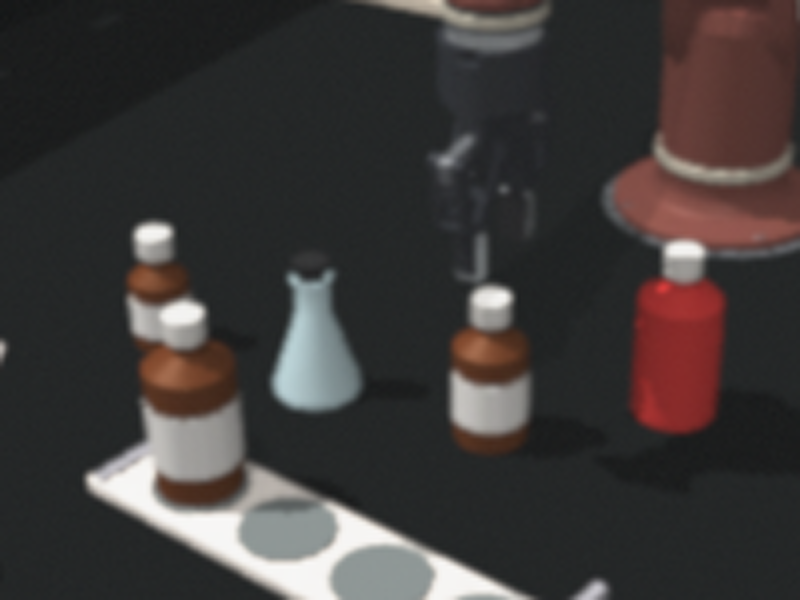

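View pics/t_g4.png

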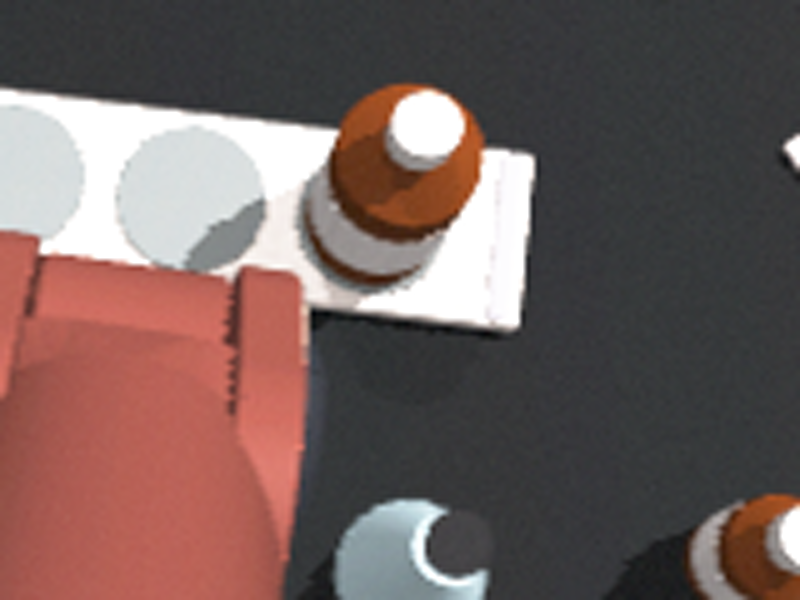

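b140 stands upright on mat_d, with its cap at top pixel (335.6,135.6). I'm descending on b120.

```bash
python3 -c "
from h import *
t=cap('top');print(ray(t,335.6,135.4,155))"; python3 -m creep '[[[0,0,0],[-0.001,0.001,0.012],0.06],[[0,0,0],[-0.001,0.001,0.027],0.06],[[0,0,0],[-0.001,0.001,0.042],0.06],[[0,0,0],[-0.001,0.001,0.05],0.06],[[0,0,0],[-0.001,0.001,0.051],0.06],[[0,0,0],[-0.001,0.001,0.051],0.04],[[0,0,0],[-0.001,0.001,0.051],0.015],[[0,0,0],[-0.001,0.001,0.051],0.01]]' 80;python3 -m creep '[[[0,0,0],[0,0,0],0.01],[[0,0,0],[0,0,0],0.01],[[0,0,0],[0,0,0],0.01],[[0,0,0],[0,0,-0.005],0.01],[[0,0,0],[0,0,-0.015],0.01],[[0,0,0],[0,0,-0.03],0.01],[[0,0,0],[0,0,-0.045],0.01],[[0,0,0],[0,0,-0.05],0.01]]' 80; python3 d.py 635.3 -58 150
```

```text
[ 619.81937043 -143.40623703  155.        ]
time_s: 8.9
eef_pos: [451.2, -3.6, 98.3]
tool_rot: [2.222, 2.22, 0.002]
force: [-2.4, 0.2, 4.9]
gripper_width: 0.304
time_s: 9.7
eef_pos: [452.1, -3.7, 150.0]
tool_rot: [2.22, 2.219, 0.006]
force: [1.4, -0.2, -2.8]
gripper_width: 0.3
t 9.7 pos [452.1  -3.7 150. ] F [ 1.4 -0.2 -2.8] w 0.3 turn [ 0.26 -0.04 -0.04] shift m [-0.0542  0.1833  0.0008]
```

```bash
python3 -m creep '[[[0,0,0],[-0.003,0.01,0],0.01],[[0,0,0],[-0.009,0.03,0],0.01],[[0,0,0],[-0.017,0.058,0],0.01],[[0,0,0],[-0.025,0.086,0],0.01],[[0,0,0],[-0.034,0.114,0],0.01],[[0,0,0],[-0.042,0.142,0],0.01],[[0,0,0],[-0.05,0.165,0],0.01],[[0,0,0],[-0.053,0.178,0],0.01]]' 80; python3 -m creep '[[[0,0,0],[0,0.003,0.002],0.01],[[0,0,0],[0,0.003,0.009],0.01],[[0,0,0],[0,0.003,0.017],0.01],[[0,0,0],[0,0.003,0.022],0.01],[[0,0,0],[0,0.003,0.022],0.01]]'; python3 d.py 635.3 -58 113
```

```text
time_s: 10.5
eef_pos: [632.2, -58.6, 149.6]
tool_rot: [2.221, 2.216, 0.005]
force: [0.7, -0.3, -3.2]
gripper_width: 0.296
time_s: 11.0
eef_pos: [633.8, -58.0, 126.2]
tool_rot: [2.222, 2.219, 0.002]
force: [-0.3, 0.3, -2.5]
gripper_width: 0.3
t 11.0 pos [633.8 -58.  126.2] F [-0.3  0.3 -2.5] w 0.3 turn [ 0.1   0.01 -0.08] shift m [0.     0.0015 0.0132]
```

```bash
python3 -m creep '[[[0,0,0],[0,0.001,0.004],0.01],[[0,0,0],[0,0.001,0.008],0.01],[[0,0,0],[0,0.001,0.011],0.01],[[0,0,0],[0,0.001,0.012],0.01],[[0,0,0],[0,0.001,0.012],0.01]]' 80; python3 d.py 635.3 -58 113
```

```text
time_s: 11.5
eef_pos: [634.7, -58.0, 114.1]
tool_rot: [2.222, 2.219, 0.002]
force: [-0.1, 0.4, -2.6]
gripper_width: 0.3
t 11.5 pos [634.7 -58.  114.1] F [-0.1  0.4 -2.6] w 0.3 turn [ 0.09  0.01 -0.09] shift m [0.     0.0006 0.0011]
```

```bash
python3 -m creep '[[[0,0,0],[0,0,0.001],0.01],[[0,0,0],[0,0,0.002],0.01],[[0,0,0],[0,0,0.002],0.01]]' 80; python3 d.py 635.3 -58 113
```

```text
time_s: 11.8
eef_pos: [635.1, -58.3, 113.4]
tool_rot: [2.222, 2.218, 0.003]
force: [-2.1, 0.5, 4.2]
gripper_width: 0.299
t 11.8 pos [635.1 -58.3 113.4] F [-2.1  0.5  4.2] w 0.299 turn [ 0.16  0.01 -0.09] shift m [0.0003 0.0002 0.0004]
```

```bash
python3 -m creep '[[[0,0,0],[0,0,0],0.03],[[0,0,0],[0,0,0],0.045],[[0,0,0],[0,0,0],0.055],[[0,0,0],[0,0,0],0.06],[[0,0,0],[0,0,-0.01],0.06],[[0,0,0],[0,0,-0.03],0.06],[[0,0,0],[0,0,-0.06],0.06],[[0,0,0],[0,0,-0.1],0.06]]' 80; python3 d.py 458 -302.7 210
```

```text
time_s: 12.6
eef_pos: [633.8, -58.0, 213.5]
tool_rot: [-2.223, -2.219, 0.001]
force: [1.1, -0.0, 0.5]
gripper_width: 0.7
t 12.6 pos [633.8 -58.  213.5] F [ 1.1 -0.   0.5] w 0.7 turn [-0.04 -0.   -0.1 ] shift m [-0.245  -0.1754  0.0036]
```

```bash
python3 -m creep '[[[0,0,0],[-0.02,-0.015,-0.01],0.06],[[0,0,0],[-0.055,-0.04,-0.01],0.06],[[0,0,0],[-0.09,-0.065,0],0.06],[[0,0,0],[-0.125,-0.09,0],0.06],[[0,0,0],[-0.16,-0.115,0],0.06],[[0,0,0],[-0.195,-0.14,0.01],0.06],[[0,0,0],[-0.225,-0.16,0.03],0.06],[[0,0,0],[-0.245,-0.175,0.05],0.06]]'; python3 d.py 458 -302.7 115;  python3 - <<'E'
from h import *
s=cap("scene");t=cap("top")
crop(s,140,100,340,250,4,"s_g5")
crop(t,190,110,440,270,3,"t_g5")
E
```

```text
time_s: 13.4
eef_pos: [456.7, -306.2, 164.6]
tool_rot: [2.225, 2.213, -0.002]
force: [0.5, 0.1, 0.2]
gripper_width: 0.7
t 13.4 pos [ 456.7 -306.2  164.6] F [0.5 0.1 0.2] w 0.7 turn [ 0.07  0.18 -0.32] shift m [0.0037 0.0012 0.0496]
```

View pics/s_g5.png

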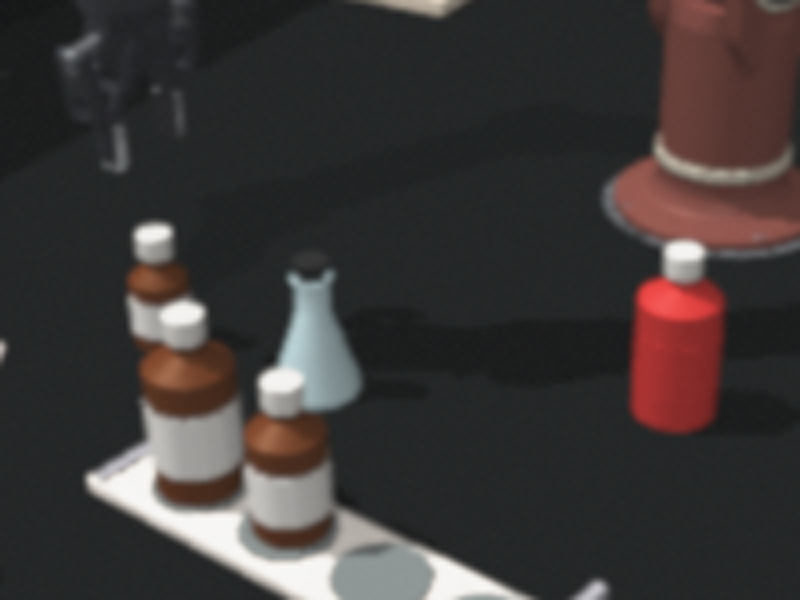

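View pics/t_g5.png

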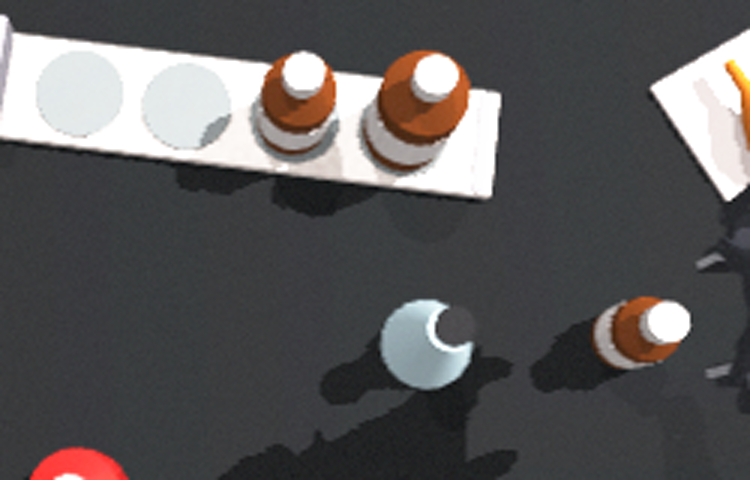

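Both placed bottles are upright on mats c and d, and the b100 cap is clear at top pixel (411.5,217).

```bash
python3 -c "
from h import *
t=cap('top');print(ray(t,190+304/3,110+74.5/3,135),ray(t,190+437/3,110+76.5/3,155))"; python3 -m creep '[[[0,0,-0.3],[0.002,0.001,0.012],0.06],[[0,0,-0.3],[0.004,0.001,0.027],0.06],[[0,0,-0.3],[0.004,0.001,0.042],0.06],[[0,0,-0.3],[0.004,0.001,0.062],0.06],[[0,0,-0.3],[0.004,0.001,0.078],0.06],[[0,0,-0.3],[0.004,0.001,0.087],0.06],[[0,0,-0.3],[0.004,0.001,0.089],0.06],[[0,0,-0.3],[0.004,0.001,0.089],0.06]]' 80;python3 d.py 458 -302.7 75
```

```text
[629.72813514 -56.89011295 135.        ] [ 619.60749581 -143.52732758  155.        ]
time_s: 14.35
eef_pos: [458.1, -299.8, 74.5]
tool_rot: [-2.22, -2.221, 0.002]
force: [-0.2, -0.1, 0.2]
gripper_width: 0.699
t 14.35 pos [ 458.1 -299.8   74.5] F [-0.2 -0.1  0.2] w 0.699 turn [-0.11 -0.01  0.01] shift m [-0.0029 -0.0001 -0.0005]
```

```bash
python3 -m creep '[[[0,0,0],[-0.003,0,0],0.06],[[0,0,0],[-0.003,0,0],0.045],[[0,0,0],[-0.003,0,0],0.03],[[0,0,0],[-0.003,0,0],0.01],[[0,0,0],[-0.003,0,0],0.01],[[0,0,0],[-0.003,0,0],0.01]]' 80; python3 -m creep '[[[0,0,0],[0,0,-0.005],0.01],[[0,0,0],[0,0,-0.015],0.01],[[0,0,0],[0,0,-0.03],0.01],[[0,0,0],[0,0,-0.06],0.01],[[0,0,0],[0,0,-0.1],0.01],[[0,0,0],[0,0,-0.14],0.01],[[0,0,0],[0,0,-0.175],0.01],[[0,0,0],[0,0,-0.185],0.01]]' 80; python3 d.py 648 26.2 260
```

```text
time_s: 14.95
eef_pos: [458.7, -303.2, 75.4]
tool_rot: [2.221, 2.221, -0.001]
force: [-0.3, 0.6, 5.3]
gripper_width: 0.297
time_s: 15.75
eef_pos: [460.0, -304.4, 264.7]
tool_rot: [2.216, 2.216, 0.002]
force: [-0.1, -0.7, -1.4]
gripper_width: 0.297
t 15.75 pos [ 460.  -304.4  264.7] F [-0.1 -0.7 -1.4] w 0.297 turn [ 0.37  0.28 -0.01] shift m [0.3306 0.1879 0.0043]
```

```bash
python3 -m creep '[[[0,0,0],[0.012,0.007,0],0.01],[[0,0,0],[0.032,0.018,0],0.01],[[0,0,0],[0.06,0.034,0],0.01],[[0,0,0],[0.09,0.051,0],0.01],[[0,0,0],[0.125,0.071,0],0.01],[[0,0,0],[0.16,0.091,0],0.01],[[0,0,0],[0.195,0.111,0],0.01],[[0,0,0],[0.23,0.131,0],0.01]]' 80; python3 d.py 648 26.2 265
```

```text
time_s: 16.55
eef_pos: [590.4, -71.0, 261.7]
tool_rot: [2.218, 2.22, -0.002]
force: [0.8, -0.2, -2.3]
gripper_width: 0.299
t 16.55 pos [590.4 -71.  261.7] F [ 0.8 -0.2 -2.3] w 0.299 turn [0.07 0.2  0.06] shift m [ 0.0971  0.0577 -0.0036]
```

```bash
python3 -m creep '[[[0,0,0],[0.03,0.018,0],0.01],[[0,0,0],[0.06,0.036,0],0.01],[[0,0,0],[0.083,0.05,0],0.01],[[0,0,0],[0.094,0.056,0],0.01],[[0,0,0],[0.097,0.0575,0],0.01],[[0,0,0],[0.097,0.0575,0.01],0.01],[[0,0,0],[0.097,0.0575,0.03],0.01],[[0,0,0],[0.097,0.0575,0.05],0.01]]' 80; python3 d.py 648 26.2 210; python3 -m creep '[[[0,0,0],[0,0,0.02],0.01],[[0,0,0],[0,0,0.04],0.01],[[0,0,0],[0,0,0.06],0.01],[[0,0,0],[0,0,0.08],0.01],[[0,0,0],[0,0,0.092],0.01],[[0,0,0],[0,0,0.1],0.01],[[0,0,0],[0,0,0.1],0.01]]' 80;  python3 d.py 648 26.2 90
```

```text
time_s: 17.35
eef_pos: [646.9, 22.9, 210.6]
tool_rot: [2.222, 2.215, -0.005]
force: [0.2, 0.6, -2.7]
gripper_width: 0.298
t 17.35 pos [646.9  22.9 210.6] F [ 0.2  0.6 -2.7] w 0.298 turn [ 0.05  0.3  -0.17] shift m [0.0033 0.0011 0.0006]
time_s: 18.05
eef_pos: [646.1, 21.4, 109.6]
tool_rot: [2.224, 2.215, -0.008]
force: [0.1, -0.2, -1.7]
gripper_width: 0.301
t 18.05 pos [646.1  21.4 109.6] F [ 0.1 -0.2 -1.7] w 0.301 turn [-0.09  0.33 -0.24] shift m [0.0049 0.002  0.0195]
```

```bash
python3 -m creep '[[[0,0.3,0],[0.003,0.002,0.003],0.01],[[0,0.3,0],[0.005,0.002,0.009],0.01],[[0,0.3,0],[0.005,0.002,0.014],0.01],[[0,0.3,0],[0.005,0.002,0.017],0.01],[[0,0.3,0],[0.005,0.002,0.018],0.01],[[0,0.3,0],[0.005,0.002,0.018],0.01]]' 80; python3 d.py 648 26.2 90
```

```text
time_s: 18.65
eef_pos: [648.0, 26.2, 91.4]
tool_rot: [-2.226, -2.216, 0.003]
force: [0.0, -0.7, -1.3]
gripper_width: 0.304
t 18.65 pos [648.   26.2  91.4] F [ 0.  -0.7 -1.3] w 0.304 turn [-0.1   0.04 -0.24] shift m [-0.      0.      0.0014]
```

```bash
python3 -m creep '[[[0,0,0],[0,0,0.001],0.01],[[0,0,0],[0,0,0.001],0.01]]' 80; python3 d.py 648 26.2 90
python3 - <<'E'
from h import *
s=cap("scene");crop(s,160,150,310,290,5,"s_g6")
E
```

```text
time_s: 18.85
eef_pos: [648.1, 26.2, 90.6]
tool_rot: [-2.226, -2.216, 0.002]
force: [-0.1, -0.2, -2.2]
gripper_width: 0.3
t 18.85 pos [648.1  26.2  90.6] F [-0.1 -0.2 -2.2] w 0.3 turn [-0.07  0.04 -0.25] shift m [ 0.     -0.0001  0.0006]
```

View pics/s_g6.png

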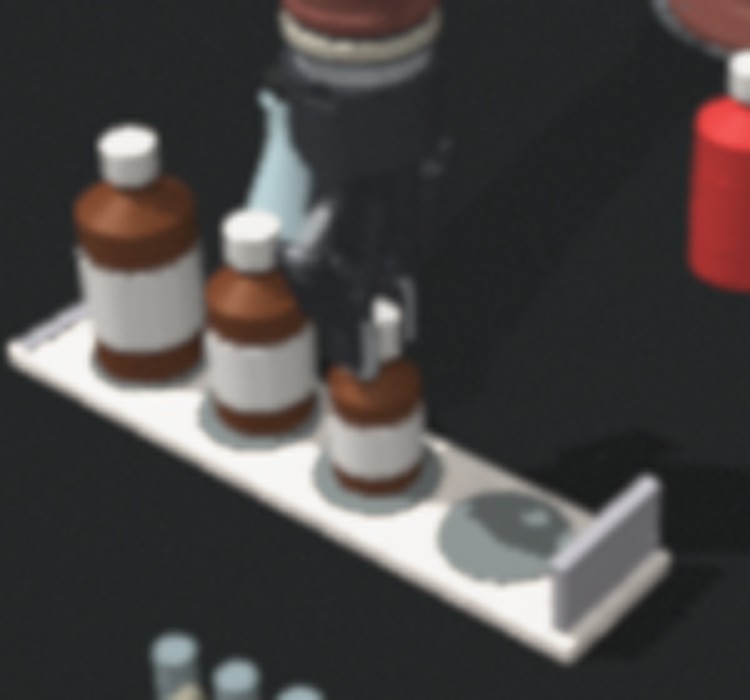

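b100 hangs well centred just above mat_b (crop (377,480)). I'm lowering the last millimetre.

```bash
python3 -m creep '[[[0,0,0],[0,0,0.001],0.01],[[0,0,0],[0,0,0.0015],0.01],[[0,0,0],[0,0,0.0015],0.01]]' 80; python3 d.py 648 26.2 90
```

```text
time_s: 19.2
eef_pos: [648.3, 26.1, 90.4]
tool_rot: [-2.226, -2.216, 0.001]
force: [-1.8, -0.4, 5.5]
gripper_width: 0.298
t 19.2 pos [648.3  26.1  90.4] F [-1.8 -0.4  5.5] w 0.298 turn [-0.04  0.03 -0.25] shift m [ 0.0001 -0.0003  0.0004]
```

```bash
python3 -m creep '[[[0,0,0],[0,0,0],0.03],[[0,0,0],[0,0,0],0.045],[[0,0,0],[0,0,0],0.055],[[0,0,0],[0,0,0],0.06],[[0,0,0],[0,0,-0.01],0.06],[[0,0,0],[0,0,-0.03],0.06],[[0,0,0],[0,0,-0.06],0.06],[[0,0,0],[0,0,-0.09],0.06]]' 80; python3 d.py 455.5 281.3 110
```

```text
time_s: 20.0
eef_pos: [648.3, 26.1, 181.7]
tool_rot: [-2.226, -2.216, 0.002]
force: [0.1, 1.0, 0.2]
gripper_width: 0.704
t 20.0 pos [648.3  26.1 181.7] F [0.1 1.  0.2] w 0.704 turn [-0.06  0.03 -0.26] shift m [ 0.2544 -0.1938  0.0718]
```

```bash
python3 -m creep '[[[0,0,0],[0.025,-0.02,-0.01],0.06],[[0,0,0],[0.06,-0.046,0],0.06],[[0,0,0],[0.095,-0.073,0],0.06],[[0,0,0],[0.13,-0.1,0],0.06],[[0,0,0],[0.165,-0.126,0.01],0.06],[[0,0,0],[0.2,-0.153,0.03],0.06],[[0,0,0],[0.235,-0.18,0.045],0.06],[[0,0,0],[0.254,-0.194,0.06],0.06]]'; python3 -m creep '[[[0,0,0],[0,0,0],0.06]]'; python3 d.py 455.5 281.3 54
python3 - <<'E'
from h import *
s=cap("scene");crop(s,300,120,450,260,5,"s_g7")
t=cap("top");crop(t,90,110,370,270,2.8,"t_g7")
E
```

```text
time_s: 20.8
eef_pos: [452.3, 285.2, 121.9]
tool_rot: [-2.218, -2.221, 0.0]
force: [-0.3, 0.6, -0.7]
gripper_width: 0.695
time_s: 20.9
eef_pos: [448.3, 288.7, 120.6]
tool_rot: [-2.207, -2.226, 0.005]
force: [0.2, 0.4, 0.2]
gripper_width: 0.699
t 20.9 pos [448.3 288.7 120.6] F [0.2 0.4 0.2] w 0.699 turn [-0.41 -0.14  0.51] shift m [-0.0077  0.0076  0.0666]
```

View pics/s_g7.png

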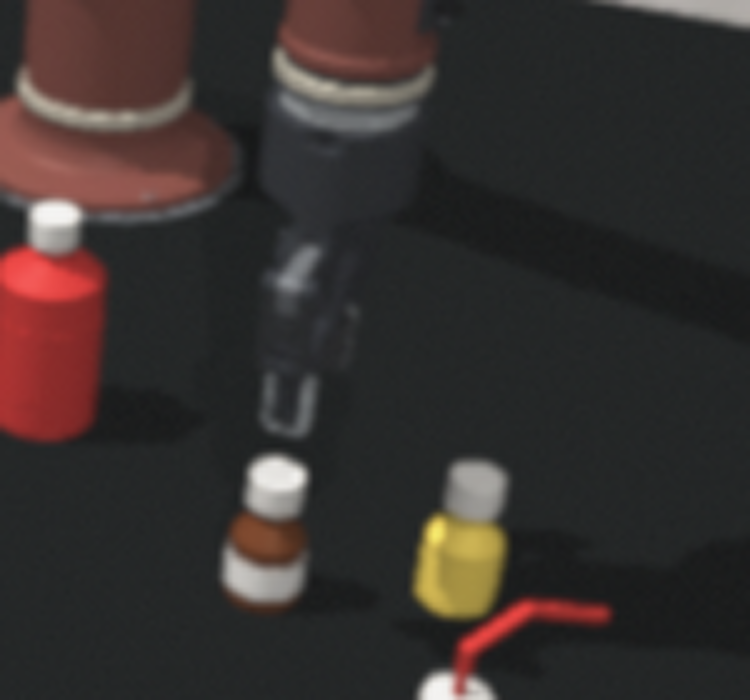

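View pics/t_g7.png

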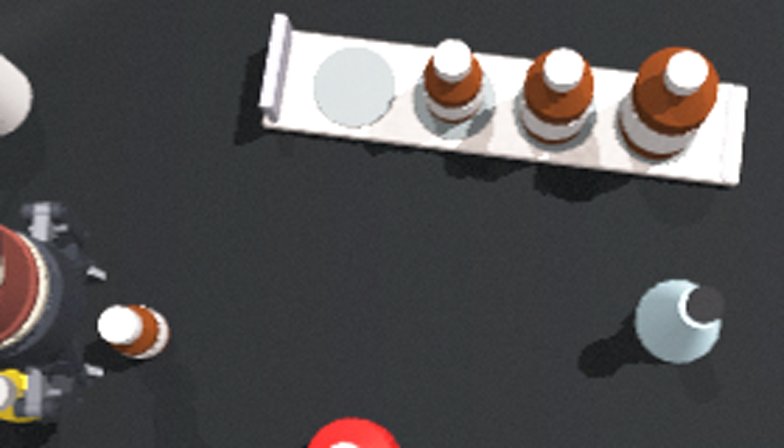

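Three bottles stand upright on their mats, and the flask has not moved. The b80 cap is in line under the fingers and the yellow bottle is clear. I'm descending.

```bash
python3 -m creep '[[[0,0,0.5],[-0.005,0.005,0.005],0.06],[[0,0,0.5],[-0.008,0.008,0.015],0.06],[[0,0,0.5],[-0.008,0.008,0.03],0.06],[[0,0,0.5],[-0.008,0.008,0.045],0.06],[[0,0,0.5],[-0.008,0.008,0.058],0.06],[[0,0,0.5],[-0.008,0.008,0.064],0.06],[[0,0,0.5],[-0.008,0.008,0.065],0.06],[[0,0,0.5],[-0.008,0.008,0.065],0.06]]' 80;python3 d.py 455.5 281.3 54.5
```

```text
time_s: 21.8
eef_pos: [460.9, 277.6, 57.5]
tool_rot: [-2.227, -2.212, -0.002]
force: [0.4, 0.3, 0.2]
gripper_width: 0.705
t 21.8 pos [460.9 277.6  57.5] F [0.4 0.3 0.2] w 0.705 turn [-0.06 -0.14 -0.38] shift m [ 0.0037 -0.0054  0.003 ]
```

```bash
python3 -m creep '[[[0,0,0],[0.003,-0.004,0.002],0.06],[[0,0,0],[0.004,-0.005,0.003],0.06],[[0,0,0],[0.004,-0.005,0.003],0.06],[[0,0,0],[0.004,-0.005,0.003],0.045],[[0,0,0],[0.004,-0.005,0.003],0.03],[[0,0,0],[0.004,-0.005,0.003],0.01],[[0,0,0],[0.004,-0.005,0.003],0.01],[[0,0,0],[0.004,-0.005,0.003],0.01]]' 80;python3 d.py 455.5 281.3 54.5; python3 -m creep '[[[0,0,0],[0,0,-0.005],0.01],[[0,0,0],[0,0,-0.015],0.01],[[0,0,0],[0,0,-0.03],0.01],[[0,0,0],[0,0,-0.05],0.01],[[0,0,0],[0,0,-0.07],0.01],[[0,0,0],[0,0,-0.085],0.01],[[0,0,0],[0,0,-0.09],0.01],[[0,0,0],[0,0,-0.09],0.01]]' 80; python3 d.py 659.8 110 146
```

```text
time_s: 22.6
eef_pos: [456.3, 281.8, 55.0]
tool_rot: [-2.227, -2.212, -0.003]
force: [-0.1, -0.5, 5.4]
gripper_width: 0.301
t 22.6 pos [456.3 281.8  55. ] F [-0.1 -0.5  5.4] w 0.301 turn [-0.01 -0.17 -0.38] shift m [-0.0005 -0.0008  0.0005]
time_s: 23.4
eef_pos: [456.6, 281.7, 145.8]
tool_rot: [-2.227, -2.213, -0.006]
force: [-0.1, -0.6, -0.8]
gripper_width: 0.303
t 23.4 pos [456.6 281.7 145.8] F [-0.1 -0.6 -0.8] w 0.303 turn [ 0.06 -0.22 -0.38] shift m [-0.1703  0.2044 -0.0007]
```

```bash
python3 -m creep '[[[0,0,0],[-0.007,0.009,0],0.01],[[0,0,0],[-0.022,0.026,0],0.01],[[0,0,0],[-0.042,0.05,0],0.01],[[0,0,0],[-0.065,0.078,0],0.01],[[0,0,0],[-0.09,0.107,0],0.01],[[0,0,0],[-0.115,0.138,0],0.01],[[0,0,0],[-0.138,0.166,0],0.01],[[0,0,0],[-0.155,0.186,0],0.01]]' 80; python3 d.py 659.8 110 146
```

```text
time_s: 24.2
eef_pos: [643.3, 121.1, 143.9]
tool_rot: [-2.232, -2.21, -0.002]
force: [-0.4, 0.3, -1.0]
gripper_width: 0.3
t 24.2 pos [643.3 121.1 143.9] F [-0.4  0.3 -1. ] w 0.3 turn [ 0.02 -0.07 -0.58] shift m [-0.0109  0.0166 -0.0021]
```

```bash
python3 -m creep '[[[0,0,0],[-0.005,0.008,0],0.01],[[0,0,0],[-0.009,0.014,0],0.01],[[0,0,0],[-0.01,0.015,0.005],0.01],[[0,0,0],[-0.01,0.015,0.02],0.01],[[0,0,0],[-0.01,0.015,0.035],0.01],[[0,0,0],[-0.01,0.015,0.05],0.01],[[0,0,0],[-0.01,0.015,0.06],0.01],[[0,0,0],[-0.01,0.015,0.06],0.01]]' 80; python3 d.py 659.8 110 70
```

```text
time_s: 25.0
eef_pos: [656.3, 111.2, 81.3]
tool_rot: [-2.23, -2.208, 0.005]
force: [-0.6, -0.2, -1.1]
gripper_width: 0.301
t 25.0 pos [656.3 111.2  81.3] F [-0.6 -0.2 -1.1] w 0.301 turn [-0.26 -0.03 -0.56] shift m [-0.0012  0.0035  0.0112]
```

```bash
python3 -m creep '[[[0,0,0],[-0.001,0.003,0.003],0.01],[[0,0,0],[-0.001,0.003,0.006],0.01],[[0,0,0],[-0.001,0.003,0.008],0.01],[[0,0,0],[-0.001,0.003,0.0095],0.01],[[0,0,0],[-0.001,0.003,0.0095],0.01]]' 80; python3 d.py 659.8 110 70;  python3 - <<'E'
from h import *
s=cap("scene");crop(s,160,150,310,290,5,"s_g8")
E
```

```text
time_s: 25.5
eef_pos: [659.2, 110.2, 71.8]
tool_rot: [-2.23, -2.208, 0.005]
force: [0.2, -0.4, -1.4]
gripper_width: 0.3
t 25.5 pos [659.2 110.2  71.8] F [ 0.2 -0.4 -1.4] w 0.3 turn [-0.27 -0.03 -0.56] shift m [-0.0002  0.0006  0.0018]
```

View pics/s_g8.png

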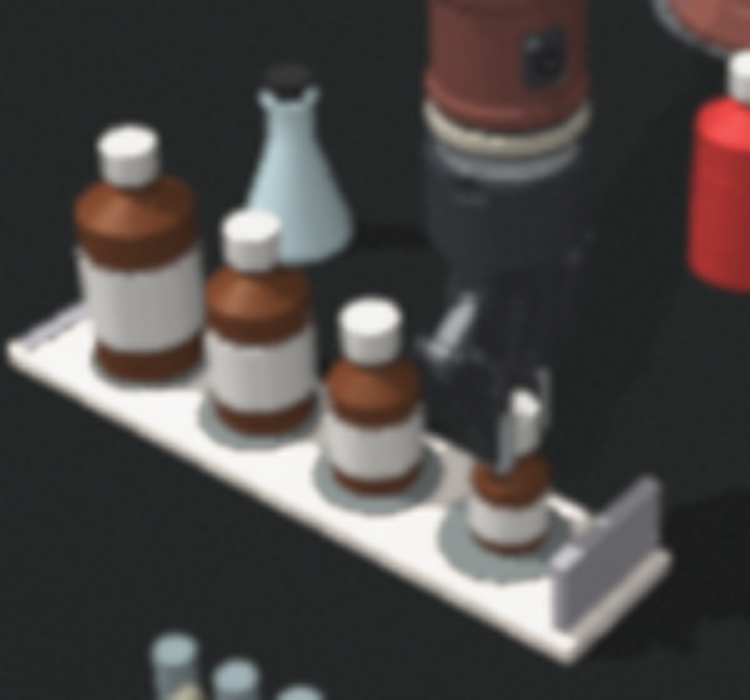

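b80 hangs centred over mat_a (crop foot (510,535)). Next I lower it to contact.

```bash
python3 -m creep '[[[0,0,0],[0,0,0.001],0.01],[[0,0,0],[0,0,0.002],0.01],[[0,0,0],[0,0,0.002],0.01]]' 80; python3 d.py 659.8 110 70
```

```text
time_s: 25.85
eef_pos: [659.5, 110.2, 70.2]
tool_rot: [-2.23, -2.208, 0.004]
force: [-0.1, -0.7, 0.1]
gripper_width: 0.3
t 25.85 pos [659.5 110.2  70.2] F [-0.1 -0.7  0.1] w 0.3 turn [-0.23 -0.04 -0.56] shift m [-0.0002  0.0003  0.0002]
```

```bash
python3 -m creep '[[[0,0,0],[0,0,0.0005],0.01],[[0,0,0],[0,0,0.0005],0.01]]' 80; python3 d.py 659.8 110 70
```

```text
time_s: 26.05
eef_pos: [659.5, 110.2, 70.2]
tool_rot: [-2.23, -2.208, 0.003]
force: [-1.2, -0.6, 2.0]
gripper_width: 0.3
t 26.05 pos [659.5 110.2  70.2] F [-1.2 -0.6  2. ] w 0.3 turn [-0.22 -0.05 -0.56] shift m [-0.0002  0.0003  0.0002]
```

It's on the mat. I'm releasing it and backing off, clear of the camera view.

```bash
python3 -m creep '[[[0,0,0],[0,0,0],0.03],[[0,0,0],[0,0,0],0.045],[[0,0,0],[0,0,0],0.055],[[0,0,0],[0,0,0],0.06],[[0,0,0],[0,0,-0.01],0.06],[[0,0,0],[0,0,-0.03],0.06],[[0,0,0],[0,0,-0.06],0.06],[[0,0,0],[0,0,-0.1],0.06]]' 80; python3 -m creep '[[[0,0,0],[0.01,-0.01,-0.03],0.06],[[0,0,0],[0.04,-0.03,-0.05],0.06],[[0,0,0],[0.08,-0.06,-0.05],0.06],[[0,0,0],[0.12,-0.09,-0.05],0.06],[[0,0,0],[0.16,-0.12,-0.05],0.06],[[0,0,0],[0.19,-0.14,-0.05],0.06],[[0,0,0],[0.2,-0.15,-0.05],0.06],[[0,0,0],[0.2,-0.15,-0.05],0.06]]'
python3 - <<'E'
from h import *
s=cap("scene");crop(s,160,150,310,290,5,"s_g9")
t=cap("top");crop(t,90,110,370,270,2.8,"t_g9")
E
```

```text
time_s: 26.85
eef_pos: [658.7, 110.0, 170.1]
tool_rot: [-2.229, -2.207, 0.008]
force: [1.0, -0.1, -0.4]
gripper_width: 0.702
time_s: 27.65
eef_pos: [509.4, 313.9, 221.8]
tool_rot: [-2.222, -2.211, 0.007]
force: [-0.2, -0.6, -0.2]
gripper_width: 0.699
```

View pics/s_g9.png

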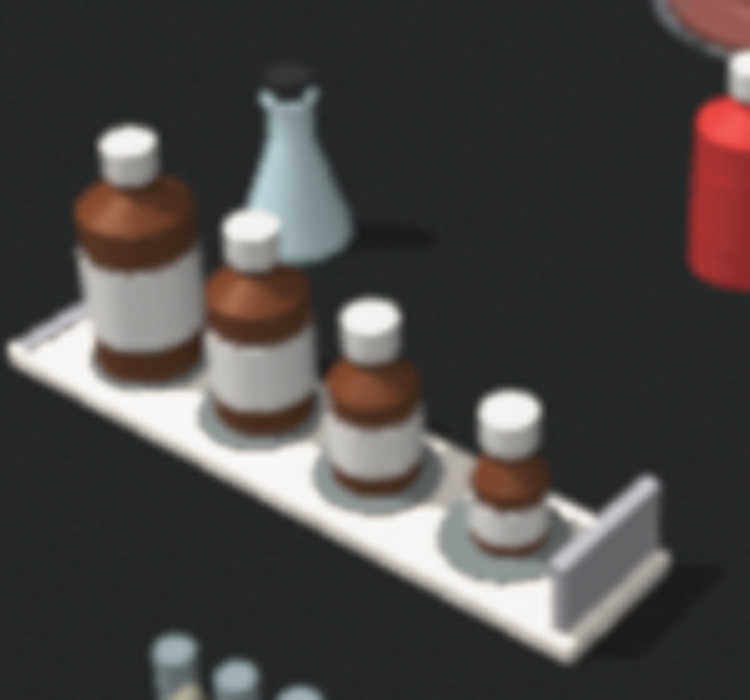

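View pics/t_g9.png

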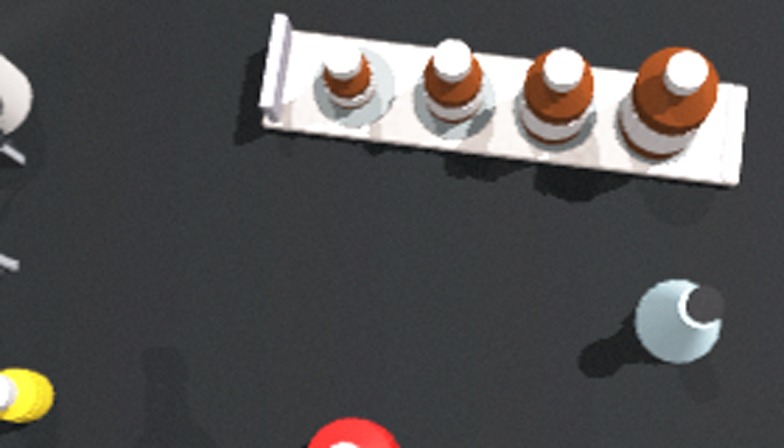

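All four stand upright in order and the flask is unmoved. A final numeric check in both views:

Run:
```python
from h import *
s=cap("scene");t=cap("top")
M={80:(659.8,110),100:(647.5,26.2),120:(635.3,-58),140:(622.7,-142)}
T={80:(343,61),100:(453,57),120:(563,69),140:(686,72)}
S={80:(510,410),100:(370,316),120:(252,229),140:(129,142)}
for h in M:
    a=ray(t,90+T[h][0]/2.8,110+T[h][1]/2.8,h+15);b=ray(s,160+S[h][0]/5,150+S[h][1]/5,h+15)
    print(h,(a[:2]-M[h]).round(1),(b[:2]-M[h]).round(1))
print(status.get_obs()['force'].round(2))
```

```text
80 [-5.9 -0.7] [0.4 3. ]
100 [ 0.7 -2. ] [2.1 0.4]
120 [-5.2  1.6] [1.2 5.2]
140 [-3.5 -0.2] [-0.3  1.3]
[0.97 0.29 1.15]
```

All offsets are under 7 mm against a 15 mm tolerance, so I'm handing in.

```bash
python3 -c "
from station import workorder
print(workorder.finish_job())"
```

```text
the job is handed in; nothing more can be done
None
```

I gripped each bottle by its cap and lowered it until the force reading showed contact before letting go. From the steel-plate end (mat_a to mat_d) the order is 80, 100, 120, 140 mm, done in about 28 s of the 102 s allowed.

- **Bottles:** In the last pictures all four stand upright and released. Measured from their caps, they are within about 6 mm of the mat centres (limit 15 mm).
- **Camera disagreement:** The two cameras differ by up to about 7 mm, mostly for the 80 and 120 mm bottles. The top view put these about 5–6 mm nearer the robot than the scene view did.
- **Other objects:** The flask and the red and yellow look-alikes appear not to have moved, judged by eye. The gripper was well clear of everything when I handed in.

No checks failed. The hand-in reports no verdict, so the result is not confirmed beyond these checks.

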